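# Put a tube rack away behind a push-to-open door

## Robot

A 6-joint arm with a two-finger parallel gripper is mounted at the origin on a cart in front of the work surface, level with it; the furniture and walls round the work are solid. World frame = base frame: x ahead of the robot, y to its left, z up, the work surface at z = 0. Lengths are in m, angles in rad, forces in N, time in s.
With the tool pointing down it reaches from about 0.35 to 0.775 m from the base axis. Payload 7.3 kg.
Tool frame: the origin (TCP) lies at the very end of the fingers, on their centre line; the grasp point (between the pads) lies 19 mm behind it; z points along the fingers, y is the line along which they close (so a half turn about z gives the same grasp; the last joint's range is limited). The gripper opens to 92 mm and grips with 3 to 60 N. Pads are 19 mm wide; open, the fingers measure 130 mm over their backs; the gripper's body (75 mm by 190 mm) begins 47 mm behind the grasp point.
Start: joints at [0.973, 0.342, 1.524, -0, 1.275, -0.146], TCP at [0.229, 0.472, 0.227] pointing down, gripper open.
Joint ranges: [-2.53, 2.53], [-0.77, 2.02], [0.04, 2.7], [-1, 4.14], [0.28, 2.66], [-3.11, 3.11]. Speed limits (rad/s): [2.57, 2.57, 3.14, 3.14, 3.14, 3.14].

## Interface

Orientations are given as [roll, pitch, yaw] about the fixed x, y, z axes, in that order (R = Rz(yaw) Ry(pitch) Rx(roll)).
In Python, from cell import robot gives the robot as it stands.
- The arm moves only by the tool apply_moves, never from a script. Its argument "motion" is text: rows parted by semicolons, each of 7 numbers parted by spaces: the opening in per cent of the stroke, from 0 (shut) to 100 (fully open), then the shift along the tool's x, y, z in cm, then the turn, a rotation vector about the tool's x, y, z in rad. A call has 1 to 20 rows; each row shifts and turns the commanded pose from where the row before left it, along the tool's axes as they then stand; what a row does not reach is not made up. A row lasts 1/8 s, in which the tool goes at most 62.5 mm and 10.7 degrees, less where a joint would pass 70% of its speed; a pose out of reach is approached as far as the arm can. A call with a gripper value outside its range is refused whole. The fingers move at their own pace and stop on an object; "force" is the grip in N (left out, the last holds). Time passes only in rows, so rows that do not move let the fingers close. It gives the time, the measured TCP pose, the force, the opening and the grip force at its end, in the units of the state.
- robot.observe(): the state, without advancing time (a new reading comes with each control period).
- robot.read_camera(name): name is "scene" or "top" or "wrist"; returns a dict with "img" (384x512x3 uint8, red, green, blue), "fovy" (degrees; the focal length in pixels is half the picture's height over the tangent of half this angle, whatever the lens; pixels are square), "cx", "cy" (the principal point, pixels), "R" (3x3) and "t" (3): a world point X has camera coordinates R X + t; the wrist camera has in their place "hand_eye" (4x4, takes a point from camera to tool coordinates, whose origin is the TCP and whose axes are the flange's). Camera axes: x right, y down, z forward; pixel columns grow to the right and rows downward; lengths in m; the calibration is good to about 2 mm. A picture is of the moment at which its call begins: read the wrist's pose just before it. There is no depth.
- robot.hand_in(): hands the job in; it is judged then, once.
Trained networks look in a picture, given as the dict that the camera call returned (one of the last four; its "shot" number tells which), for a name from the list of things; names that differ only in an ending like _2 or _b are one class to them, and where a whole thing is asked for, a point or a joint stands for the part that bears it (a point fixed in the world has none). Each returns a list of dicts, best first, with "score" (0 to 1); they miss things now and then, are a little off and sometimes report something else, mostly with a low value. They report only what shows in the picture. A call takes as long as a camera call.
- robot.search_frame(target, picture): "centre" ([x, y, z] in m, in world coordinates, good to about 4 mm: the middle of the surface that is visible of it).
- robot.trace(target, picture): "pixels" (384x512 bool, what is visible of it).
The state is a dict: "time": time; "qpos": joint angles; "qvel": joint speeds; "joint_efforts": joint torques, N m; "tool_pos": TCP position; "tool_rot": TCP orientation; "contact_force": force on the tool from outside, world axes, zero at the start; "torque": the same for the moment, N m; "opening": finger opening in m; "grip_force": force on a finger pad.
Only numpy, scipy, OpenCV 4.12 (cv2) and the standard library are available. Lean on these libraries where they do the work, as an engineer would, in place of code of your own. Each camera call takes 0.05 s, during which the arm holds its last target. There are 200 camera calls.

## Task

Put the empty wooden tube rack away in the low white storage cabinet: its door has no handle, so press the door in at its free edge until the spring catch lets it pop ajar, and swing it wide open. Slide the rack upright and lengthwise onto the cabinet floor until it no longer sticks out at the front, then swing the door shut without slamming it and press it home so that the catch holds it closed. Do not knock about the other things on the bench.

Things in the scene. Friction and masses are not known exactly. Their poses are not given: they have to be found in the camera images.
- cabinet: Low white cabinet fixed on the bench, 210 mm wide (y), 200 deep (x), 110 high, plus the door in front. Origin under its centre; x points from the open front to the back, y to the left seen from the front, z up. Front edge: x = -100. Inside: floor z = 8, top board's underside z = 100, back wall x = 92, right wall y = -97 mm. A timer and a dish are fixed on the rear half of its top.
- cabinet_mouth (a point): Point on the cabinet's floor at the front sill, in the middle of the lane that is free for the rack: cabinet frame x = -100, y = -18, z = 8 mm. The lane is y = -97 to +59 mm. Axes as the cabinet's.
- catch (a point): Front of the grey catch housing inside the cabinet at the front left: cabinet frame x = -98, y = 79, z = 37 mm. The housing spans y = 59 to 97, x = -98 to -36, z = 8 to 67 mm. The door's steel arm (42 mm long, z = 20 to 40 mm, 179 mm from the hinge) enters it; the 8 mm spring plunger comes out of it at z = 54 mm. So reach behind the door only above z = 70 mm.
- door (a joint): Door angle (rad) about the upright hinge at the cabinet's right (-y) side: 0 closed and caught; grows as the left edge swings out to the robot; stops at -0.045 and 1.70. Caught, it cannot be pulled open. Pressed to -0.040 or beyond and let go, it is thrown open to 0.27-0.4 (spring pushes up to 0.27) if the way is clear. Then it turns with slight friction (0.1 N m) and stays where left.
- door_edge (a point): Top of the door at its free edge, 200 mm from the hinge axis, axes as door_hinge; a round grey push mark on the outer face is near it. Pressing there: 9 mm inwards to the stop, 5 to 7 N, 15 N is plenty. To shut: swing closed, press to -0.040 or beyond (6 to 8 N), let go: it returns to 0 and holds. Pressed too little it springs ajar; pressed again once caught, it pops open again.
- door_hinge (a point): On the hinge axis at the height of the door's top (110 mm); cabinet frame x = -109.5, y = -100. Moves with the door: x is the door's inward normal, y runs along it to the free edge, z up. The plain white panel spans x = -14 to 0, y = -5 to 205 mm, z = 10 to 110 mm above the bench. Closed, its outer face is at cabinet x = -123.5 mm, with a 9.5 mm gap behind it to press it into.
- rack: Empty wooden test tube rack in the left front of the bench (a second one, with tubes, at the back is not meant), loose, 0.2 to 0.3 kg, 170 mm long (its y), 46 mm wide (its x), 72 mm high; origin under its centre, z up. End boards 11 mm thick, 72 mm high; between them a perforated top board 46 mm wide at height 54 to 62 mm that can be gripped across the 46 mm width; open below it. Either end may go in first.
- rack_end_a (a point): Middle of the bottom edge of the rack's +y end (85 mm from its origin).
- rack_end_b (a point): Middle of the bottom edge of the rack's -y end (85 mm from its origin).
- microscope: Fixed microscope left of the cabinet; origin under its base on the bench, axes as the world. Keep the arm clear of it: its eyepieces reach to 145 mm before the origin (towards the robot), between 65 mm to its right and 60 mm to its left, 280 to 360 mm above the bench; its base to 80 mm before the origin.
- beaker: Small clear beaker, 54 mm across, 68 mm high, loose bystander left of the rack; origin under its centre.
- petri_bench: Clear petri dish, 93 mm across, 15 mm high, loose bystander beyond the rack; origin under its centre.
- tally_counter: White hand counter, 29 x 42 x 45 mm, loose bystander right of the cabinet's front; origin under its centre.
- cover_slips: Small flat box, 31 x 31 x 14 mm, loose bystander near the bench's front edge; origin under its centre.

How it is judged:
On the way, in this order (a step that is already met when the one before it is completed fails the run):
1. the catch has let the door pop ajar (value of joint door above 0.15 rad), for 0.1 s.
2. the door is swung wide open (past 75 degrees) (value of joint door above 1.31 rad), for 0.1 s.
3. the rack stands upright on the cabinet floor and no longer sticks out at the front (x of each of rack_end_a, rack_end_b in the frame of cabinet above -0.104 m and y of rack in the frame of cabinet between -0.08 and 0.045 m and z of rack in the frame of cabinet between 0 and 0.016 m and angle between rack's own z axis and vertical below 0.1 rad), for 0.1 s.
At the end, for the whole second after the job is handed in: The rack stands upright (within 0.1 rad) on the cabinet floor with both its ends behind the front edge (at most 4 mm proud), and the door is shut and held by its catch (angle within 0.02 rad of 0), all at rest (all of step 3 and value of joint door between -0.02 and 0.02 rad and linear speed of rack below 0.02 m/s and velocity of joint door between -0.05 and 0.05 rad/s); the robot touches nothing.
It fails at once if the rack is tipped over (more than 35 degrees) (angle between rack's own z axis and vertical above 0.6 rad).
It fails at once if the door is slammed (swinging shut faster than 3.5 rad/s in the last 15 degrees) (velocity of joint door below -3.5 rad/s and value of joint door between 0.02 and 0.26 rad).
It fails at once if the beaker, petri dish, counter or cover slip box is knocked about (moved more than 30 mm) (distance of any of beaker, petri_bench, tally_counter, cover_slips from where it was at the start of the episode above 0.03 m).
It also fails if it takes over 69 s, if anything falls off the work surface, if the arm or the gripper's body presses on something with over 40 N, if the wrist force passes 120 N, or if a joint passes its speed limit or range.

## Working session

There is one attempt and no reset: what is moved stays moved. The work goes in short steps, Python scripts to look and compute and a tool call to move; the robot and the scene stay as the last step left them, time stands still between calls to the robot, and variables do not carry over. Pictures are saved under pics/ and viewed, at most 10 in all, crops included, and the job is handed in when it is done.

Besides the shell and the picture viewer there is one more tool, called after "Call:" as name(argument=value, ...) on one line, values as JSON. apply_moves: Moves the arm, as the interface text tells. Its arguments: {"type":"object","properties":{"motion":{"type":"string"},"force":{"type":"number"}},"required":["motion"]}

```bash
mkdir -p pics; ls; python3 - <<'E'
from cell import robot
import cv2,numpy as np
s=robot.observe();print({k:np.round(v,3).tolist() for k,v in s.items()})
for c in ["scene","top"]:
    p=robot.read_camera(c);cv2.imwrite(f"pics/{c}0.png",p["img"][:,:,::-1])
    print(c,p["fovy"],p["cx"],p["cy"],np.round(p["R"],3).tolist(),np.round(p["t"],3).tolist())
    for n in ["cabinet","rack","door_edge","microscope","beaker","petri_bench","tally_counter","cover_slips"]:
        for d in robot.search_frame(n,p)[:3]: print(n,np.round(d["centre"],3).tolist(),round(d["score"],2))
E
```

```text
pics
{'time': 0.0, 'qpos': [0.973, 0.343, 1.525, 0.0, 1.275, -0.146], 'qvel': [-0.001, -0.0, -0.002, 0.0, -0.003, 0.001], 'joint_efforts': [0.002, -43.125, -24.422, 0.072, 0.056, -0.0], 'tool_pos': [0.229, 0.472, 0.226], 'tool_rot': [-3.14, -0.0, 2.69], 'contact_force': [-0.837, -0.659, 0.264], 'torque': [0.013, 0.018, -0.024], 'grip_force': 0.0, 'opening': 0.092}
scene 53.61597911918303 259.1682316700847 192.8129326197933 [[0.864, -0.503, 0.0], [-0.245, -0.421, -0.873], [0.439, 0.755, -0.487]] [-0.452, 0.232, 1.151]
cabinet [0.667, -0.16, 0.102] 0.73
rack [0.432, 0.195, 0.042] 0.71
door_edge [0.582, -0.115, 0.071] 0.89
door_edge [0.442, -0.363, 0.028] 0.69
beaker [0.519, 0.428, 0.049] 0.69
tally_counter [0.444, -0.361, 0.028] 0.59
cover_slips [0.433, 0.194, 0.045] 0.4
top 56.09584962353406 252.24929805193997 191.29376244743224 [[0.074, -0.997, -0.006], [-0.974, -0.071, -0.215], [0.214, 0.021, -0.977]] [0.026, 0.558, 0.986]
cabinet [0.68, -0.103, 0.107] 0.58
rack [0.434, 0.202, 0.063] 0.82
door_edge [0.59, -0.093, 0.093] 0.75
beaker [0.516, 0.458, 0.035] 0.74
petri_bench [0.591, 0.27, 0.003] 0.66
tally_counter [0.446, -0.351, 0.039] 0.45
```

View pics/scene0.png

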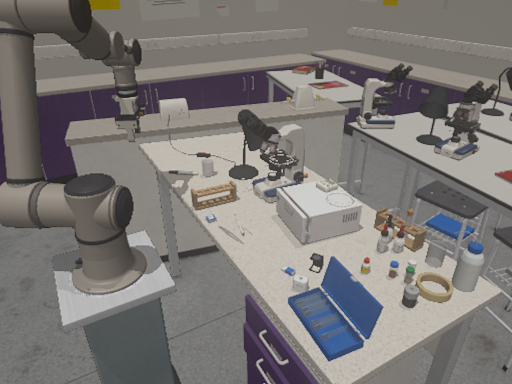

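View pics/top0.png

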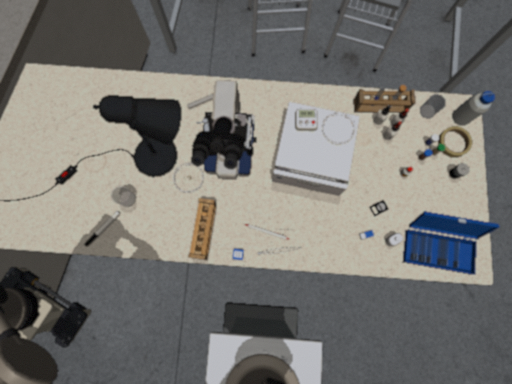

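```bash
cat > h.py <<'E'
from cell import robot
import cv2,numpy as np
from scipy.optimize import minimize
from scipy.spatial.transform import Rotation as Ro
def proj(p,X):
    f=192/np.tan(np.radians(p["fovy"]/2)); c=np.asarray(X)@np.array(p["R"]).T+np.array(p["t"])
    return c[:,:2]/c[:,2:]*f+[p["cx"],p["cy"]]
def corners(b,x,y,a):
    P=np.array([[i,j,k] for i in b[0] for j in b[1] for k in b[2]])
    return P@Ro.from_euler('z',a).as_matrix().T+[x,y,0]
def hull(p,X,S=8):
    m=np.zeros((384,512),np.uint8); h=cv2.convexHull(proj(p,X).astype(np.float32)).reshape(-1,2)
    cv2.fillPoly(m,[np.round(h*2**S).astype(np.int32)],255,cv2.LINE_AA,S); return m/255.
def fit(views,b,x0):
    def cost(v): return sum(np.abs(hull(p,corners(b,*v))-m).sum()/m.sum() for p,m in views)
    r=None
    for _ in range(3):
        s=np.array(x0)+np.vstack([np.zeros(3),np.diag([.02,.02,.15])]); r=minimize(cost,x0,method='Nelder-Mead',options=dict(initial_simplex=s,xatol=1e-4,fatol=1e-5)); x0=r.x
    return r.x,r.fun
E
cat > a.py <<'E'
from h import *
V={c:robot.read_camera(c) for c in("scene","top")}
def tr(n,p):
    d=robot.trace(n,p); return d
for name,b,x0,ns in [("cab",[(-.1235,.1),(-.105,.105),(0,.11)],[.69,-.11,-.15],["cabinet","door_edge"]),("rack",[(-.023,.023),(-.085,.085),(0,.072)],[.433,.2,.0],["rack"])]:
    views=[];
    for c,p in V.items():
        m=np.zeros((384,512),bool)
        for n in ns:
            for d in tr(n,p)[:2]:
                q=d["pixels"]; ys,xs=np.nonzero(q); print(c,n,d["score"],q.sum(),xs.min(),xs.max(),ys.min(),ys.max())
                t=proj(p,[x0[:2]+[.05]])[0]
                if np.hypot(xs.mean()-t[0],ys.mean()-t[1])<35: m|=q
        views.append((p,m.astype(float)))
    for w in (views,views[:1],views[1:]): print(name,*fit(w,b,x0))
    for (p,m),c in zip(views,V):
        im=p["img"][:,:,::-1].copy(); im=cv2.resize(im,None,fx=4,fy=4,interpolation=cv2.INTER_CUBIC)
        X=corners(b,*fit(views,b,x0)[0]); q=np.round(proj(p,X)*4+1.5).astype(int)
        for i in range(8):
            for k in (1,2,4):
                if not i&k: cv2.line(im,tuple(map(int,q[i])),tuple(map(int,q[i|k])),(0,0,255),1)
        cc=cv2.findContours(cv2.resize(m,None,fx=4,fy=4,interpolation=0).astype(np.uint8),0,2)[0]; cv2.drawContours(im,cc,-1,(0,255,0),1)
        u,v=q.mean(0).astype(int); cv2.imwrite(f"pics/{name}_{c}.png",im[max(v-200,0):v+200,max(u-200,0):u+200])
ims=[cv2.imread(f"pics/{n}.png") for n in("cab_top","cab_scene")]
cv2.imwrite("pics/m1.png",np.hstack(ims))
E
python3 a.py
```

```text
scene cabinet 0.96 4022 277 361 178 242
scene door_edge 0.84 826 276 306 189 240
top cabinet 0.95 6209 271 359 103 195
top door_edge 0.75 968 273 347 169 195
cab [ 0.7079364  -0.10994305 -0.14386221] 0.12877393058669043
cab [ 0.71307526 -0.10162625 -0.17524691] 0.07360804763921958
cab [ 0.70676314 -0.10999406 -0.15117034] 0.034393122890759915
scene rack 0.74 654 192 235 182 209
top rack 0.93 1176 189 216 198 260
rack [0.43836406 0.20112238 1.54033773] 0.7153975351608534
rack [0.44052273 0.20527095 1.64555668] 0.5889368591473287
rack [0.43565004 0.201318   1.51320225] 0.09742230225423502
```

View pics/m1.png

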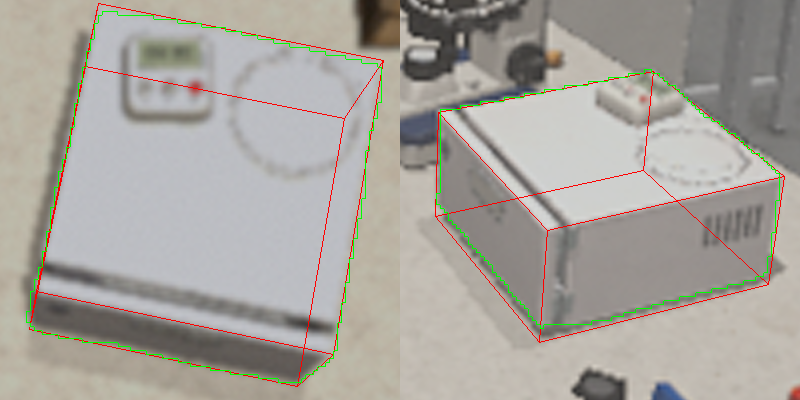

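```bash
cat >> h.py <<'E'
def ray(p,uv,z):
    f=192/np.tan(np.radians(p["fovy"]/2)); R=np.array(p["R"]);t=np.array(p["t"])
    C=-R.T@t; d=R.T@np.array([(uv[0]-p["cx"])/f,(uv[1]-p["cy"])/f,1]); return C+d*(z-C[2])/d[2]
E
python3 - <<'E'
from h import *
p=robot.read_camera("top")
for c in("scene","top"):
  q=p if c=="top" else robot.read_camera(c)
  for d in robot.trace("microscope",q)[:3]:
    ys,xs=np.nonzero(d["pixels"]);print(c,d["score"],xs.min(),xs.max(),ys.min(),ys.max())
  for d in robot.search_frame("microscope",q)[:2]:print(d)
for uv,z in [((218,152),.32),((240,152),.32),((228,166),.3),((205,174),0.03),((250,174),.03),((235,85),.2)]: print(uv,z,ray(p,uv,z))
im=p["img"][60:280,160:420,::-1]; cv2.imwrite("pics/crop.png",cv2.resize(im,None,fx=2.7,fy=2.7,interpolation=2))
E
```

```text
{'centre': [0.6815, -0.1009, 0.109], 'score': 0.48}
(218, 152) 0.32 [0.58112005 0.1437387  0.32      ]
(240, 152) 0.32 [0.58463557 0.09495981 0.32      ]
(228, 166) 0.3 [0.55625881 0.12065147 0.3       ]
(205, 174) 0.03 [0.60409913 0.21411153 0.03      ]
(250, 174) 0.03 [0.61393895 0.07828198 0.03      ]
(235, 85) 0.2 [0.81173405 0.13156296 0.2       ]
```

View pics/crop.png

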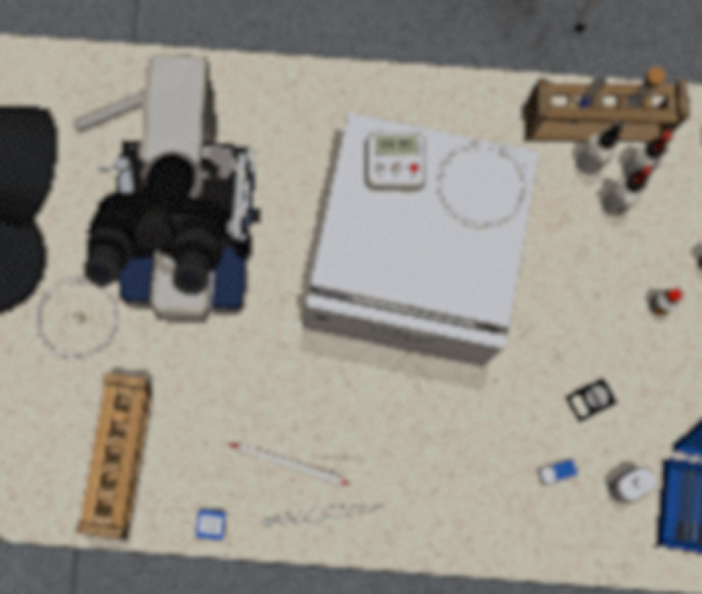

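```bash
cat >> h.py <<'E'
CAB=np.array([.7072,-.110]); CA=-.148
def c2w(x,y,z):
    c,s=np.cos(CA),np.sin(CA); return np.array([CAB[0]+c*x-s*y,CAB[1]+s*x+c*y,z])
def w2c(X):
    c,s=np.cos(CA),np.sin(CA); d=np.asarray(X[:2])-CAB; return np.array([c*d[0]+s*d[1],-s*d[0]+c*d[1],X[2]])
def toolR(tilt=0,yaw=0):
    R=np.column_stack([[-1,0,0],[0,1,0],[0,0,-1]]).astype(float)
    return Ro.from_euler('z',CA+yaw)*Ro.from_matrix(R)*Ro.from_euler('y',-tilt)
def now():
    s=robot.observe(); return np.array(s["tool_pos"]),Ro.from_euler('xyz',s["tool_rot"]),s
def seq(*W):
    "W: (world pos, R) ; prints shift in cm in tool axes (before turn) then rotvec"
    P,R,_=now()
    for X,T in W:
        d=R.inv().apply(X-P)*100; r=(R.inv()*T).as_rotvec()
        print("shift cm",np.round(d,2),"n>=",round(np.linalg.norm(d)/6.25,1),"turn",np.round(r,3),"n>=",round(np.linalg.norm(r)/.187,1)); P,R=X,T
def st():
    P,R,s=now(); print("t",s["time"],"w",P.round(4),"cab",w2c(P).round(4),"rot",np.round(s["tool_rot"],3),"F",np.round(s["contact_force"],1),"open",s["opening"],"g",s["grip_force"],"q",np.round(s["qpos"],2))
E
python3 - <<'E'
from h import *
P,R,_=now()
seq((P,toolR()),(np.array([.45,0,.2]),toolR()),(np.array([.5,0,.2]),toolR(.7)),(c2w(-.165,.088,.075),toolR(.7)))
E
```

```text
shift cm [0. 0. 0.] n>= 0.0 turn [ 0.     0.    -0.304] n>= 1.6
shift cm [-28.8  -43.46   2.67] n>= 8.4 turn [0. 0. 0.] n>= 0.0
shift cm [-4.95  0.74  0.  ] n>= 0.8 turn [ 0.  -0.7  0. ] n>= 3.7
shift cm [ 3.76  0.98 13.18] n>= 2.2 turn [0. 0. 0.] n>= 0.0
```

Call:
apply_moves(motion="0 0 0 0 0 0 -0.152; 0 0 0 0 0 0 -0.152; 0 -2.88 -4.35 0.27 0 0 0; 0 -2.88 -4.35 0.27 0 0 0; 0 -2.88 -4.35 0.27 0 0 0; 0 -2.88 -4.35 0.27 0 0 0; 0 -2.88 -4.35 0.27 0 0 0; 0 -2.88 -4.35 0.27 0 0 0; 0 -2.88 -4.35 0.27 0 0 0; 0 -2.88 -4.35 0.27 0 0 0; 0 -2.88 -4.35 0.27 0 0 0; 0 -2.88 -4.35 0.27 0 0 0; 0 -2.5 0.37 0 0 0 0; 0 -2.5 0.37 0 0 0 0; 0 0 0 0 0 -0.175 0; 0 0 0 0 0 -0.175 0; 0 0 0 0 0 -0.175 0; 0 0 0 0 0 -0.175 0", force=20)

```text
time: 3.85
tool_pos: [0.4983, -0.0004, 0.2204]
tool_rot: [3.14, 0.668, 2.994]
contact_force: [38.9, -7.1, 22.2]
opening: 0.0001
grip_force: 0.0
```

```bash
python3 - <<'E'
from h import *
st(); seq((c2w(-.165,.088,.075),toolR(.7)),(c2w(-.135,.088,.075),toolR(.7)))
E
```

```text
t 3.85 w [ 4.983e-01 -4.000e-04  2.204e-01] cab [-0.2227  0.0776  0.2204] rot [3.14  0.668 2.994] F [38.9 -7.1 22.2] open 0.00012994873405649464 g 0.0 q [-0.16  0.03  2.17  0.03  0.28 -1.61]
shift cm [ 4.47  1.01 14.99] n>= 2.5 turn [ 0.001 -0.032  0.   ] n>= 0.2
shift cm [-2.29 -0.    1.93] n>= 0.5 turn [0. 0. 0.] n>= 0.0
```

Call:
apply_moves(motion="0 0 0 0 0 0.12 0; 0 0 0 0 0 0.12 0; 0 0 0 0 0 0 0")

```text
time: 4.22
tool_pos: [0.5025, -0.0012, 0.2229]
tool_rot: [3.141, 0.434, 2.994]
contact_force: [-1.2, -0.2, -0.9]
opening: 0.0005
grip_force: 0.0
```

```bash
python3 - <<'E'
from h import *
st()
E
```

```text
t 4.225 w [ 0.5025 -0.0012  0.2229] cab [-0.2185  0.0775  0.2229] rot [3.141 0.434 2.994] F [-1.2 -0.2 -0.9] open 0.00048356689788827247 g 0.0 q [-0.16  0.09  1.95  0.01  0.66 -1.59]
```

```bash
cat >> h.py <<'E'
from scipy.optimize import least_squares
D=[([.343,1.525,1.275],.5246,.226),([.03,2.17,.28],.4983,.2204),([.09,1.95,.66],.5025,.2229)]
def fk(v,q,r):
    L1,L2,d,h=v; s=np.cumsum(q); L=np.array([L1,L2,d]); return np.array([L@np.sin(s),h+L@np.cos(s)])
def res(v): return np.concatenate([fk(v,q,r)-[np.sqrt(r*r-.078**2),z] for q,r,z in D])
V=least_squares(res,[.4,.35,.3,.2]).x
def joints(X,tilt):
    r=np.sqrt(X[0]**2+X[1]**2-.078**2); S=np.pi-tilt; w=np.array([r-V[2]*np.sin(S),X[2]-V[2]*np.cos(S)-V[3]])
    c=(w@w-V[0]**2-V[1]**2)/(2*V[0]*V[1]); q3=np.arccos(np.clip(c,-1,1)); q2=np.arctan2(w[0],w[1])-np.arctan2(V[1]*np.sin(q3),V[0]+V[1]*np.cos(q3))
    return np.round([q2,q3,S-q2-q3,c],2)
E
python3 - <<'E'
from h import *
print(V,res(V).round(4))
for n,X in dict(press=c2w(-.135,.088,.075),hook=c2w(-.145,.06,.08),rackrear_out=c2w(-.15,0,.046),rackrear_in=c2w(-.079,0,.046),hookend=c2w(-.28,-.08,.08)).items():
    print(n,X.round(3),[(t,joints(X,t).tolist()) for t in (0,.3,.5,.7,.9)])
E
```

```text
[0.54315967 0.35174169 0.31245737 0.12814453] [-0.0002 -0.0018  0.0005 -0.0029 -0.0003  0.0047]
press [ 0.587 -0.003  0.075] [(0, [0.57, 1.61, 0.97, -0.04]), (0.3, [0.45, 1.89, 0.5, -0.31]), (0.5, [0.41, 2.07, 0.16, -0.48]), (0.7, [0.41, 2.25, -0.22, -0.63]), (0.9, [0.48, 2.41, -0.65, -0.75])]
hook [ 0.573 -0.029  0.08 ] [(0, [0.54, 1.64, 0.96, -0.07]), (0.3, [0.42, 1.92, 0.5, -0.34]), (0.5, [0.38, 2.1, 0.16, -0.5]), (0.7, [0.39, 2.28, -0.22, -0.65]), (0.9, [0.46, 2.44, -0.66, -0.77])]
rackrear_out [ 0.559 -0.088  0.046] [(0, [0.57, 1.71, 0.87, -0.14]), (0.3, [0.46, 1.98, 0.4, -0.4]), (0.5, [0.43, 2.16, 0.04, -0.56]), (0.7, [0.46, 2.34, -0.35, -0.69]), (0.9, [0.55, 2.5, -0.81, -0.8])]
rackrear_in [ 0.629 -0.098  0.046] [(0, [0.67, 1.48, 0.99, 0.09]), (0.3, [0.56, 1.78, 0.5, -0.21]), (0.5, [0.52, 1.97, 0.15, -0.39]), (0.7, [0.52, 2.15, -0.23, -0.55]), (0.9, [0.59, 2.31, -0.65, -0.67])]
hookend [ 0.418 -0.148  0.08 ] [(0, [0.35, 2.0, 0.8, -0.41]), (0.3, [0.24, 2.24, 0.36, -0.62]), (0.5, [0.21, 2.41, 0.02, -0.75]), (0.7, [0.25, 2.6, -0.4, -0.86]), (0.9, [0.42, 2.8, -0.98, -0.94])]
```

```bash
python3 - <<'E'
from h import *
seq((c2w(-.165,.088,.085),toolR(.3)),(c2w(-.145,.088,.065),toolR(.3)))
for n,X in dict(rackpick=np.array([.40,.205,.045]),regrip=c2w(-.141,0,.045),end=c2w(-.1,0,.053)).items(): print(n,X.round(3),[(t,joints(X,t).tolist()) for t in (0,.1,.2,.3,.35)])
E
```

```text
shift cm [ 0.93  1.04 14.77] n>= 2.4 turn [0.001 0.134 0.   ] n>= 0.7
shift cm [-1.32  0.    2.5 ] n>= 0.5 turn [0. 0. 0.] n>= 0.0
rackpick [0.4   0.205 0.045] [(0, [0.41, 2.03, 0.7, -0.45]), (0.1, [0.37, 2.11, 0.56, -0.52]), (0.2, [0.34, 2.2, 0.41, -0.59]), (0.3, [0.32, 2.28, 0.24, -0.65]), (0.35, [0.31, 2.33, 0.16, -0.69])]
regrip [ 0.568 -0.089  0.045] [(0, [0.58, 1.68, 0.88, -0.11]), (0.1, [0.54, 1.77, 0.73, -0.2]), (0.2, [0.5, 1.87, 0.57, -0.29]), (0.3, [0.48, 1.96, 0.41, -0.38]), (0.35, [0.46, 2.01, 0.32, -0.42])]
end [ 0.608 -0.095  0.053] [(0, [0.63, 1.54, 0.96, 0.03]), (0.1, [0.59, 1.64, 0.81, -0.07]), (0.2, [0.55, 1.74, 0.65, -0.17]), (0.3, [0.52, 1.84, 0.49, -0.26]), (0.35, [0.51, 1.88, 0.4, -0.31])]
```

Call:
apply_moves(motion="0 0.23 0.26 3.69 0 0 0; 0 0.23 0.26 3.69 0 0 0; 0 0.23 0.26 3.69 0 0 0; 0 0.23 0.26 3.69 0 0 0; 0 0 0 0 0 0.134 0; 0 -0.66 0 1.25 0 0 0; 0 -0.66 0 1.25 0 0 0; 0 0 0 0 0 0 0")

```text
time: 5.22
tool_pos: [0.574, -0.001, 0.0624]
tool_rot: [3.141, 0.296, 2.994]
contact_force: [-0.4, 1.0, 0.2]
opening: 0.0004
grip_force: 0.0
```

```bash
python3 - <<'E'
from h import *
st()
p=robot.read_camera("scene")
im=p["img"][140:280,200:390,::-1]; cv2.imwrite("pics/pre.png",cv2.resize(im,None,fx=4,fy=4,interpolation=2))
E
```

```text
t 5.225 w [ 0.574  -0.001   0.0624] cab [-0.1478  0.0881  0.0624] rot [3.141 0.296 2.994] F [-0.4  1.   0.2] open 0.0003708460076256168 g 0.0 q [-0.13  0.5   1.86 -0.01  0.49 -1.55]
```

View pics/pre.png

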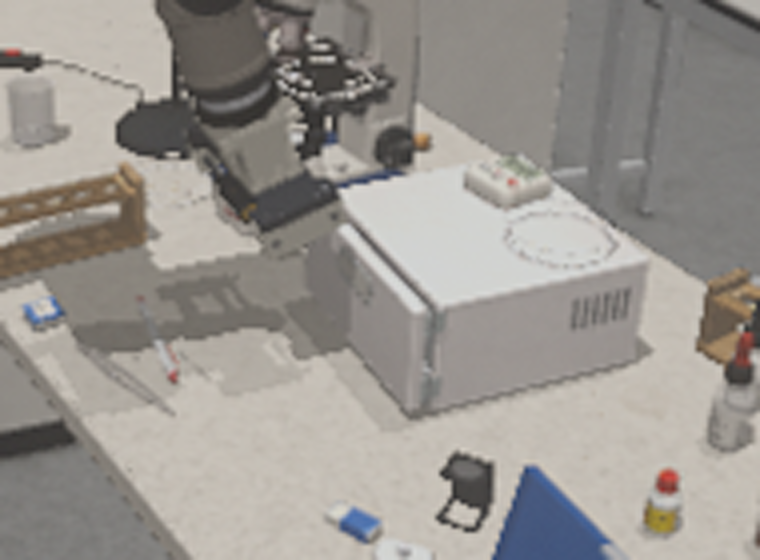

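Call:
apply_moves(motion="0 -0.6 0 0.18 0 0 0; 0 -0.6 0 0.18 0 0 0; 0 -0.3 0 0.09 0 0 0; 0 -0.3 0 0.09 0 0 0")

```text
time: 5.78
tool_pos: [0.5923, -0.0035, 0.0637]
tool_rot: [3.141, 0.294, 2.994]
contact_force: [-6.6, 1.7, 4.3]
opening: 0.0004
grip_force: 3.0
```

Call:
apply_moves(motion="0 -0.29 0 0.09 0 0 0; 0 -0.29 0 0.09 0 0 0")

```text
time: 6.02
tool_pos: [0.5974, -0.0041, 0.0634]
tool_rot: [3.14, 0.292, 2.994]
contact_force: [-14.2, 3.3, 10.1]
opening: 0.0002
grip_force: 7.1
```

Call:
apply_moves(motion="0 -0.19 0 0.06 0 0 0; 0 0 0 0 0 0 0")

```text
time: 6.28
tool_pos: [0.5975, -0.0041, 0.0629]
tool_rot: [3.141, 0.288, 2.995]
contact_force: [-15.2, 3.2, 11.1]
opening: 0.0004
grip_force: 7.7
```

Call:
apply_moves(motion="0 5.8 0 -1.8 0 0 0; 0 5.8 0 -1.8 0 0 0; 0 0 0 0 0 0 0; 0 0 0 0 0 0 0; 0 0 0 -5 0 0 0; 0 0 0 -5 0 0 0")

```text
time: 7.02
tool_pos: [0.4537, 0.0166, 0.1614]
tool_rot: [3.141, 0.297, 2.994]
contact_force: [1.4, 0.8, 0.6]
opening: 0.0007
grip_force: 0.0
```

```bash
cat >> h.py <<'E'
def doorfit(p,m):
    # angle of door from mask
    best=[]
    for a in np.arange(-.05,1.72,.01):
        P=np.array([[i,j,k] for i in(-.014,0) for j in(-.005,.205) for k in(.01,.11)])
        Q=P@Ro.from_euler('z',a).as_matrix().T+[-.1095,-.1,0]
        W=np.array([c2w(*q) for q in Q]); h=hull(p,W)
        best.append((np.minimum(h,m).sum()/np.maximum(h,m).sum(),a))
    return max(best)
E
cat > d.py <<'E'
from h import *
st()
for c in("scene","top"):
    p=robot.read_camera(c)
    for d in robot.trace("door_edge",p)[:2]: print(c,d["score"],d["pixels"].sum(),doorfit(p,d["pixels"].astype(float)))
    im=p["img"][140:280,200:390,::-1] if c=="scene" else p["img"][100:240,220:410,::-1]; cv2.imwrite(f"pics/d_{c}.png",cv2.resize(im,None,fx=4,fy=4,interpolation=2))
E
python3 d.py
```

```text
t 7.025 w [0.4537 0.0166 0.1614] cab [-0.2694  0.0879  0.1614] rot [3.141 0.297 2.994] F [1.4 0.8 0.6] open 0.0006771454735827462 g 0.0 q [-0.13  0.14  2.05 -0.01  0.65 -1.55]
scene 0.91 1239 (np.float64(0.9277003664061831), np.float64(0.2700000000000001))
top 0.89 979 (np.float64(0.8858417579620695), np.float64(0.2700000000000001))
```

```bash
python3 - <<'E'
from h import *
T=toolR(.3)
def f(a,rho=.165,d=.016): return c2w(-.1095+d*np.cos(a)-rho*np.sin(a),-.1+d*np.sin(a)+rho*np.cos(a),.082)
W=[c2w(-.12,.06,.16),c2w(-.12,.06,.082)]+[f(a) for a in (.3,.43,.56,.7,.84,.98,1.12,1.25,1.36,1.46,1.55,1.62)]
for X in W[-1:]: print(w2c(X))
seq(*[(X,T) for X in W])
E
```

```text
[-0.27508725 -0.09213469  0.082     ]
shift cm [-14.19  -2.8    4.53] n>= 2.4 turn [0.001 0.    0.   ] n>= 0.0
shift cm [ 2.31 -0.    7.45] n>= 1.2 turn [0. 0. 0.] n>= 0.0
shift cm [ 2.19  0.24 -0.68] n>= 0.4 turn [0. 0. 0.] n>= 0.0
shift cm [ 1.98 -0.57 -0.61] n>= 0.3 turn [0. 0. 0.] n>= 0.0
shift cm [ 1.9  -0.84 -0.59] n>= 0.3 turn [0. 0. 0.] n>= 0.0
shift cm [ 1.91 -1.18 -0.59] n>= 0.4 turn [0. 0. 0.] n>= 0.0
shift cm [ 1.73 -1.45 -0.54] n>= 0.4 turn [0. 0. 0.] n>= 0.0
shift cm [ 1.52 -1.68 -0.47] n>= 0.4 turn [0. 0. 0.] n>= 0.0
shift cm [ 1.28 -1.89 -0.4 ] n>= 0.4 turn [0. 0. 0.] n>= 0.0
shift cm [ 0.95 -1.91 -0.3 ] n>= 0.3 turn [0. 0. 0.] n>= 0.0
shift cm [ 0.62 -1.7  -0.19] n>= 0.3 turn [0. 0. 0.] n>= 0.0
shift cm [ 0.4  -1.6  -0.12] n>= 0.3 turn [0. 0. 0.] n>= 0.0
shift cm [ 0.23 -1.47 -0.07] n>= 0.2 turn [0. 0. 0.] n>= 0.0
shift cm [ 0.09 -1.16 -0.03] n>= 0.2 turn [0. 0. 0.] n>= 0.0
```

Call:
apply_moves(motion="0 -4.73 -0.93 1.51 0 0 0; 0 -4.73 -0.93 1.51 0 0 0; 0 -4.73 -0.94 1.51 0 0 0; 0 0 0 0 0 0 0; 0 0.77 0 2.48 0 0 0; 0 0.77 0 2.48 0 0 0; 0 0.77 0 2.48 0 0 0; 0 0 0 0 0 0 0")

```text
time: 8.22
tool_pos: [0.5927, -0.0319, 0.0769]
tool_rot: [3.14, 0.289, 2.994]
contact_force: [-0.5, -0.5, -0.1]
opening: 0.0006
grip_force: 0.0
```

Call:
apply_moves(motion="0 2.1 0.2 -1 0 0 0; 0 2 -0.6 -0.6 0 0 0; 0 1.9 -0.8 -0.6 0 0 0; 0 1.9 -1.2 -0.6 0 0 0; 0 1.7 -1.4 -0.5 0 0 0; 0 1.5 -1.7 -0.5 0 0 0; 0 1.3 -1.9 -0.4 0 0 0; 0 0.95 -1.9 -0.3 0 0 0; 0 0.6 -1.7 -0.2 0 0 0; 0 0.4 -1.6 -0.1 0 0 0; 0 0.2 -1.5 -0.1 0 0 0; 0 0.1 -1.2 0 0 0 0; 0 0 0 0 0 0 0")

```text
time: 9.85
tool_pos: [0.4201, -0.1619, 0.0848]
tool_rot: [3.141, 0.297, 2.993]
contact_force: [-0.1, 0.4, -0.5]
opening: 0.0006
grip_force: 0.0
```

```bash
python3 d.py
```

```text
t 9.85 w [ 0.4201 -0.1619  0.0848] cab [-0.2763 -0.0937  0.0848] rot [3.141 0.297 2.993] F [-0.1  0.4 -0.5] open 0.0005661705915463022 g 0.0 q [-0.64  0.28  2.16  0.32  0.46 -2.33]
scene 0.84 1543 (np.float64(0.8260579449009835), np.float64(1.6900000000000004))
top 0.91 718 (np.float64(0.629948762409659), np.float64(1.6400000000000003))
```

View pics/d_scene.png

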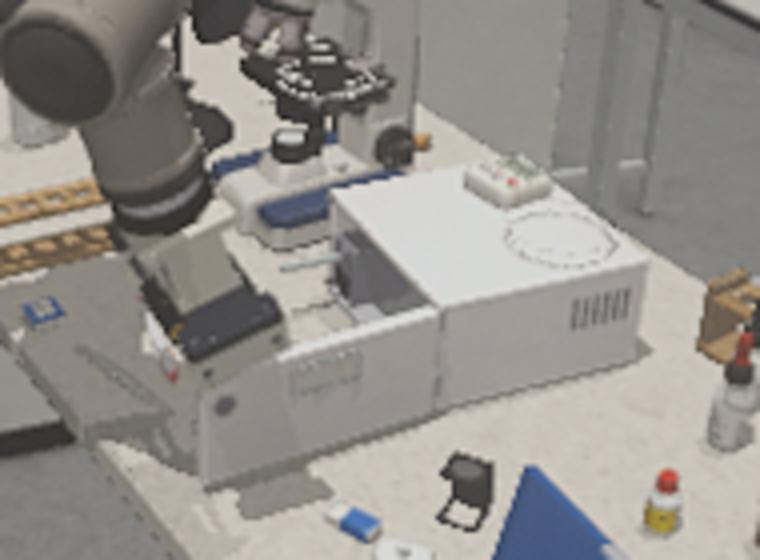

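```bash
python3 - <<'E'
from h import *
P,R,_=now()
up=P+[0,0,.12]; g=np.array([.3965,.203,.2])
seq((up,toolR(0,0)),(g,toolR(0,.098)),(g-[0,0,.155],toolR(0,.098)))
E
```

```text
shift cm [-3.500e+00  1.000e-02 -1.148e+01] n>= 1.9 turn [0.001 0.296 0.001] n>= 1.6
shift cm [ 7.67 35.63  0.43] n>= 5.8 turn [ 0.     0.    -0.098] n>= 0.5
shift cm [ 0.   0.  15.5] n>= 2.5 turn [0. 0. 0.] n>= 0.0
```

Call:
apply_moves(motion="0 -1.2 0.5 -3.9 0 0 0; 0 -1.2 0 -3.9 0 0 0; 0 -1.1 0 -3.7 0 0 0; 0 0 0 0 0 0.148 0; 0 0 0 0 0 0.148 0; 100 1.1 5 0 0 0 0; 100 1.1 5 0 0 0 0; 100 1.1 5 0 0 0 0; 100 1.1 5 0 0 0 0; 100 1.1 5 0 0 0 0; 100 1.1 5 0 0 0 0; 100 1.1 5 0 0 0 0; 100 0 0 0 0 0 -0.098; 100 0 0 0 0 0 0", force=40)

```text
time: 11.8
tool_pos: [0.3949, 0.202, 0.2045]
tool_rot: [3.141, -0.0, 3.094]
contact_force: [0.2, 0.6, -0.2]
opening: 0.0856
grip_force: 0.0
```

```bash
python3 - <<'E'
from h import *
st(); P,R,s=now()
p=robot.read_camera("wrist"); H=np.array(p["hand_eye"]); print(H.round(3).tolist(),p["fovy"])
# world->cam
T=np.eye(4);T[:3,:3]=R.as_matrix();T[:3,3]=P; M=np.linalg.inv(T@H); p["R"],p["t"]=M[:3,:3],M[:3,3]
cv2.imwrite("pics/w1.png",p["img"][:,:,::-1])
for n in("rack","rack_end_a"):
  for d in robot.search_frame(n,p)[:2]: print(n,d)
d=robot.trace("rack",p); m=d[0]["pixels"]; ys,xs=np.nonzero(m); print(m.sum(),xs.min(),xs.max(),ys.min(),ys.max())
for z in(.062,.072):
  r=cv2.minAreaRect(np.array([ray(p,(x,y),z)[:2]*1000 for x,y in zip(xs[::7],ys[::7])],np.float32)); print(z,r)
q=robot.read_camera("top"); d=robot.trace("rack",q); m=d[0]["pixels"]; print(fit([(q,m.astype(float))],[(-.023,.023),(-.085,.085),(0,.072)],[.436,.201,1.52]))
np.savez("w1.npz",R=p["R"],t=p["t"],fovy=p["fovy"],cx=p["cx"],cy=p["cy"])
E
```

```text
t 11.8 w [0.3949 0.202  0.2045] cab [-0.3549  0.2625  0.2045] rot [ 3.141 -0.     3.094] F [ 0.2  0.6 -0.2] open 0.08562407020789292 g 0.0 q [ 0.3   0.21  1.77  0.    1.16 -1.22]
[[0.001, -0.962, -0.271, 0.073], [1.0, 0.001, 0.0, -0.0], [0.0, -0.271, 0.962, -0.158], [0.0, 0.0, 0.0, 1.0]] 71.32336936770201
rack {'centre': [0.4201, 0.2049, 0.0635], 'score': 0.75}
rack_end_a {'centre': [0.4158, 0.2019, 0.0636], 'score': 0.58}
4530 240 282 136 279
0.062 ((438.40435791015625, 203.30886840820312), (46.14858627319336, 182.02993774414062), 85.93517303466797)
0.072 ((434.5533142089844, 203.37554931640625), (44.61532211303711, 175.98216247558594), 85.93517303466797)
(array([0.44308839, 0.18064411, 1.76587248]), np.float64(3.3289267650523104))
```

View pics/w1.png

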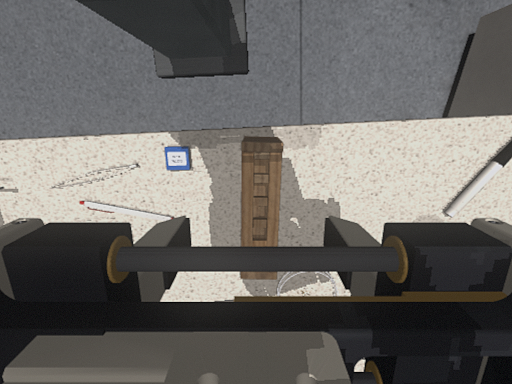

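```bash
python3 - <<'E'
from h import *
p=np.load("w1.npz")
for uv in [(246,138),(281,139),(242,152),(282,152),(240,270),(279,270)]: print(uv,[ray(p,uv,z).round(4).tolist() for z in(.062,.072)])
E
```

```text
(246, 138) [[0.3488, 0.1921, 0.062], [0.348, 0.1925, 0.072]]
(281, 139) [[0.3518, 0.2308, 0.062], [0.3508, 0.23, 0.072]]
(242, 152) [[0.3642, 0.1867, 0.062], [0.3628, 0.1873, 0.072]]
(282, 152) [[0.3663, 0.2316, 0.062], [0.3648, 0.2308, 0.072]]
(240, 270) [[0.5148, 0.1747, 0.062], [0.5084, 0.1757, 0.072]]
(279, 270) [[0.5172, 0.2245, 0.062], [0.5107, 0.2239, 0.072]]
```

Call:
apply_moves(motion="100 0 0.4 4 0 0 0; 100 0 0 4 0 0 0; 100 0 0 4 0 0 0; 100 0 0 2 0 0 0; 100 0 0 1.8 0 0 0; 100 0 0 0 0 0 0; 50 0 0 0 0 0 0; 0 0 0 0 0 0 0; 0 0 0 0 0 0 0; 0 0 0 0 0 0 0; 0 0 0 0 0 0 0; 0 0 0 0 0 0 0", force=50)

```text
time: 13.6
tool_pos: [0.3958, 0.2054, 0.0468]
tool_rot: [3.141, 0.0, 3.093]
contact_force: [-0.6, 1.1, 1.7]
opening: 0.0453
grip_force: 49.9
```

```bash
python3 - <<'E'
from h import *
P,R,_=now(); T=toolR()
seq((P+[0,0,.05],R),(c2w(-.265,0,.0968),T),(c2w(-.265,0,.062),T),(c2w(-.113,0,.062),T))
print(c2w(-.265,0,.06),c2w(-.113,0,.06))
E
```

```text
shift cm [-0.    0.01 -5.  ] n>= 0.8 turn [0. 0. 0.] n>= 0.0
shift cm [ -6.28 -27.36  -0.03] n>= 4.5 turn [0.001 0.    0.099] n>= 0.5
shift cm [0.   0.   3.48] n>= 0.6 turn [0. 0. 0.] n>= 0.0
shift cm [-15.2   0.    0. ] n>= 2.4 turn [0. 0. 0.] n>= 0.0
[ 0.44509699 -0.07092302  0.06      ] [ 0.59543532 -0.09333699  0.06      ]
```

Call:
apply_moves(motion="0 0 0 -1 0 0 0; 0 0 0 -2 0 0 0; 0 0 0 -2 0 0 0; 0 0 0 0 0 0 0; 0 0 0 0 0 0 0")

```text
time: 14.22
tool_pos: [0.3953, 0.2051, 0.0962]
tool_rot: [3.141, -0.001, 3.092]
contact_force: [0.1, 0.3, -2.9]
opening: 0.0452
grip_force: 49.9
```

```bash
python3 - <<'E'
from h import *
st()
p=robot.read_camera("scene")
im=p["img"][130:250,150:300,::-1]; cv2.imwrite("pics/lift.png",cv2.resize(im,None,fx=5,fy=5,interpolation=2))
E
```

```text
t 14.225 w [0.3953 0.2051 0.0962] cab [-0.355   0.2657  0.0962] rot [ 3.141e+00 -1.000e-03  3.092e+00] F [ 0.1  0.3 -2.9] open 0.04520354132455247 g 49.94876503944397 q [ 0.31  0.36  1.91  0.    0.87 -1.22]
```

View pics/lift.png

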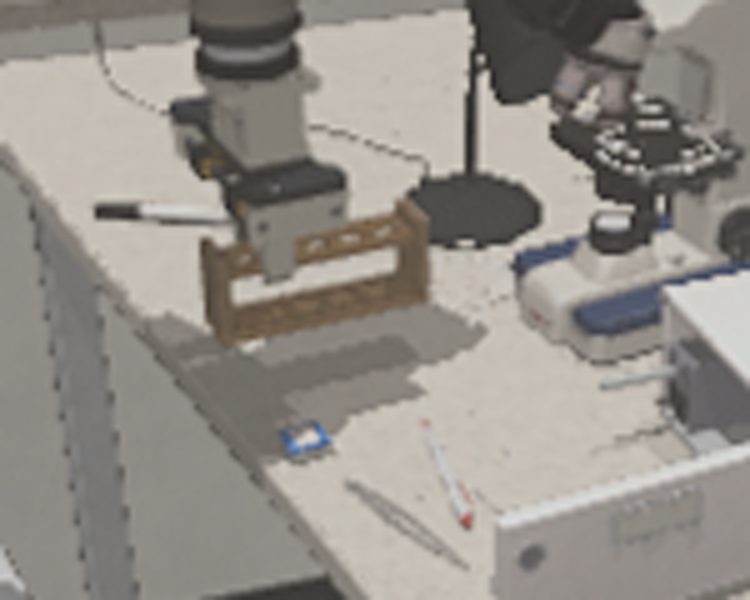

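Call:
apply_moves(motion="0 -0.5 -2.4 0 0 0 0; 0 -1.05 -4.7 0 0 0 0; 0 -1.05 -4.7 0 0 0 0; 0 -1.05 -4.7 0 0 0 0; 0 -1.05 -4.7 0 0 0 0; 0 -1.05 -4.7 0 0 0 0; 0 -0.6 -2.4 0 0 0 0; 0 0 0 0 0 0 0.099; 0 0 0 1.5 0 0 0; 0 0 0 2 0 0 0; 0 0 0 0 0 0 0")

```text
time: 15.65
tool_pos: [0.4437, -0.0799, 0.0597]
tool_rot: [3.14, -0.005, 2.993]
contact_force: [0.2, -0.1, -1.8]
opening: 0.0454
grip_force: 49.9
```

```bash
python3 - <<'E'
from h import *
st(); T=toolR()
seq((c2w(-.2,-.01,.061),T),(c2w(-.114,-.01,.061),T))
E
```

```text
t 15.65 w [ 0.4437 -0.0799  0.0597] cab [-0.265  -0.0091  0.0597] rot [ 3.14  -0.005  2.993] F [ 0.2 -0.1 -1.8] open 0.04541236920911525 g 49.94855582714081 q [-0.35  0.44  1.93  0.    0.78 -1.77]
shift cm [-6.5  -0.09 -0.16] n>= 1.0 turn [ 0.002 -0.005 -0.   ] n>= 0.0
shift cm [-8.6 -0.   0. ] n>= 1.4 turn [0. 0. 0.] n>= 0.0
```

Insert, in steps, watching the force.

Call:
apply_moves(motion="0 -2 0 -0.3 0 0 0; 0 -2.5 0 0 0 0 0; 0 -2 0 0 0 0 0; 0 0 0 0 0 0 0")

```text
time: 16.15
tool_pos: [0.5106, -0.0902, 0.0647]
tool_rot: [3.141, 0.001, 2.994]
contact_force: [-0.7, -0.1, -2.9]
opening: 0.0454
grip_force: 49.9
```

Call:
apply_moves(motion="0 -2 0 0 0 0 0; 0 -2.5 0 0 0 0 0; 0 -2.5 0 0 0 0 0; 0 -1.6 0 0 0 0 0; 0 0 0 0 0 0 0")

```text
time: 16.77
tool_pos: [0.5943, -0.1026, 0.0642]
tool_rot: [3.141, -0.001, 2.994]
contact_force: [-0.6, -0.0, -3.0]
opening: 0.0455
grip_force: 49.9
```

```bash
python3 - <<'E'
from h import *
st(); P,R,s=now(); T=toolR()
rear=w2c(P)[0]-.046; print("rear",rear)
E
```

```text
t 16.775 w [ 0.5943 -0.1026  0.0642] cab [-0.1128 -0.0094  0.0642] rot [ 3.141e+00 -1.000e-03  2.994e+00] F [-0.6 -0.  -3. ] open 0.04552565824392506 g 49.948707818984985 q [-0.3   0.65  1.5   0.    1.   -1.72]
rear -0.15876072183171802
```

Call:
apply_moves(motion="0 0 0 0.5 0 0 0; 0 0 0 0.4 0 0 0; 0 0 0 0 0 0 0; 60 0 0 0 0 0 0; 65 0 0 0 0 0 0; 65 0 0 0 0 0 0; 65 0 0 -2 0 0 0; 65 0 0 -4 0 0 0; 65 0 0 0 0 0 0")

```text
time: 17.9
tool_pos: [0.5967, -0.1034, 0.1188]
tool_rot: [-3.141, 0.007, 2.994]
contact_force: [-0.0, 0.2, -0.2]
opening: 0.0597
grip_force: 0.0
```

```bash
python3 - <<'E'
from h import *
st()
seq((c2w(-.155,-.0095,.115),toolR(.3)),(c2w(-.153,-.0095,.046),toolR(.3)))
p=robot.read_camera("scene")
im=p["img"][150:270,200:350,::-1]; cv2.imwrite("pics/rel.png",cv2.resize(im,None,fx=5,fy=5,interpolation=2))
E
```

```text
t 17.9 w [ 0.5967 -0.1034  0.1188] cab [-0.1103 -0.0097  0.1188] rot [-3.141  0.007  2.994] F [-0.   0.2 -0.2] open 0.059701830433242564 g 0.0 q [-0.3   0.58  1.44  0.    1.11 -1.72]
shift cm [4.48 0.02 0.35] n>= 0.7 turn [-0.    -0.293 -0.   ] n>= 1.6
shift cm [ 1.85 -0.    6.65] n>= 1.1 turn [0. 0. 0.] n>= 0.0
```

View pics/rel.png

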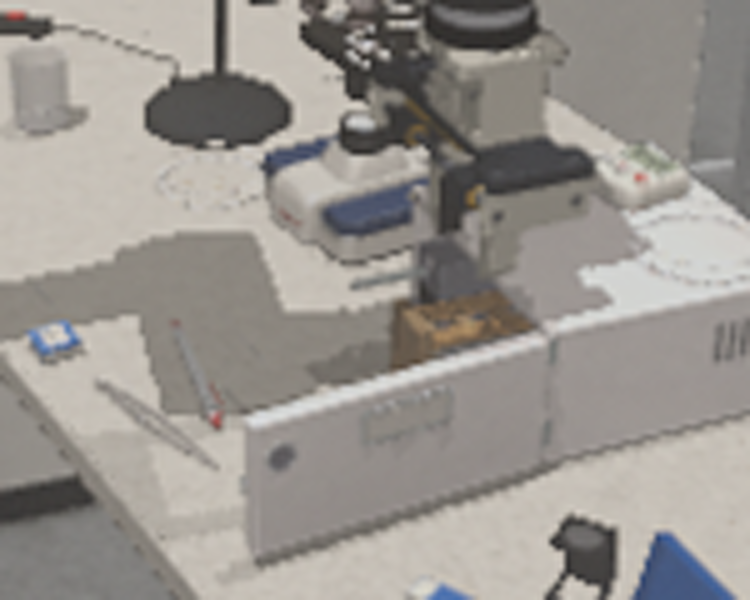

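Call:
apply_moves(motion="65 2.2 0 0.2 0 0 0; 65 2.3 0 0.15 0 0 0; 65 0 0 0 0 -0.15 0; 65 0 0 0 0 -0.145 0; 65 0.6 0 2.2 0 0 0; 65 0.6 0 2.2 0 0 0; 65 0.6 0 2.2 0 0 0; 65 0 0 0 0 0 0")

```text
time: 18.95
tool_pos: [0.5502, -0.0957, 0.0411]
tool_rot: [3.14, 0.29, 2.993]
contact_force: [0.3, 0.1, 0.6]
opening: 0.0593
grip_force: 0.0
```

Call:
apply_moves(motion="0 0 0 0 0 0 0; 0 0 0 0 0 0 0; 0 0 0 0 0 0 0; 0 0 0 0 0 0 0", force=40)

```text
time: 19.45
tool_pos: [0.5524, -0.0965, 0.0442]
tool_rot: [3.141, 0.296, 2.993]
contact_force: [-0.8, 0.7, 4.0]
opening: 0.0458
grip_force: 40.0
```

```bash
python3 - <<'E'
from h import *
st(); P,R,s=now()
print(R.inv().apply([0,0,.013])*100)
E
```

```text
t 19.45 w [ 0.5524 -0.0965  0.0442] cab [-0.1551 -0.0094  0.0442] rot [3.141 0.296 2.993] F [-0.8  0.7  4. ] open 0.045755528383469045 g 40.00079870223999 q [-0.34  0.51  1.91  0.14  0.43 -1.88]
[-3.79544969e-01  8.76831202e-04 -1.24336030e+00]
```

Call:
apply_moves(motion="0 -0.2 0 -0.65 0 0 0; 0 -0.2 0 -0.65 0 0 0; 0 0 0 0 0 0.045 0; 0 0 0 0 0 0 0", force=50)

```text
time: 19.95
tool_pos: [0.5528, -0.0965, 0.0576]
tool_rot: [3.141, 0.251, 2.994]
contact_force: [0.2, -0.6, -1.8]
opening: 0.0453
grip_force: 50.0
```

```bash
python3 - <<'E'
from h import *
st(); P,R,s=now()
d=c2w(-.103,-.0095,P[2])-P; print(R.inv().apply(d)*100)
E
```

```text
t 19.95 w [ 0.5528 -0.0965  0.0576] cab [-0.1547 -0.0095  0.0576] rot [3.141 0.251 2.994] F [ 0.2 -0.6 -1.8] open 0.04531399315825228 g 49.99948561191559 q [-0.34  0.5   1.86  0.09  0.54 -1.83]
[-5.01144297e+00 -4.52535333e-03  1.28646437e+00]
```

Call:
apply_moves(motion="0 -1 0 0.25 0 0 0; 0 -1.2 0 0.3 0 0 0; 0 -1.2 0 0.3 0 0 0; 0 0 0 0 0 0 0")

```text
time: 20.45
tool_pos: [0.5879, -0.1018, 0.0573]
tool_rot: [3.141, 0.251, 2.993]
contact_force: [-0.4, -0.4, -2.9]
opening: 0.0455
grip_force: 50.0
```

Call:
apply_moves(motion="0 -0.8 0 0.2 0 0 0; 0 -0.8 0 0.21 0 0 0; 0 0 0 0 0 0 0")

```text
time: 20.82
tool_pos: [0.6038, -0.1041, 0.0574]
tool_rot: [3.141, 0.251, 2.993]
contact_force: [1.1, -0.1, -1.8]
opening: 0.0453
grip_force: 50.0
```

```bash
python3 - <<'E'
from h import *
st()
E
```

```text
t 20.825 w [ 0.6038 -0.1041  0.0574] cab [-0.1031 -0.0095  0.0574] rot [3.141 0.251 2.993] F [ 1.1 -0.1 -1.8] open 0.045289559467351186 g 49.99961078166962 q [-0.32  0.57  1.72  0.07  0.61 -1.8 ]
```

Call:
apply_moves(motion="0 -0.3 0 0.07 0 0 0; 0 0.06 0 0.25 0 0 0; 0 0.06 0 0.25 0 0 0; 0 0 0 0 0 0 0")

```text
time: 21.32
tool_pos: [0.6061, -0.1044, 0.0521]
tool_rot: [3.141, 0.25, 2.993]
contact_force: [-0.8, 0.2, -1.9]
opening: 0.0456
grip_force: 50.0
```

```bash
cat > r.py <<'E'
from h import *
st()
for c in("top","scene"):
    p=robot.read_camera(c)
    for d in robot.trace("rack_end_a",p)[:2]:
        ys,xs=np.nonzero(d["pixels"]); print(c,d["score"],len(xs),xs.min(),xs.max(),ys.min(),ys.max())
    for d in robot.search_frame("rack",p)[:2]: print(d["score"],w2c(d["centre"]).round(3))
    print("exp rear top corners",proj(p,np.array([c2w(-.104,y,.08) for y in(-.032,.014)])).round(1).tolist())
E
python3 r.py
```

```text
t 21.325 w [ 0.6061 -0.1044  0.0521] cab [-0.1008 -0.0094  0.0521] rot [3.141 0.25  2.993] F [-0.8  0.2 -1.9] open 0.04557282098560588 g 49.999950528144836 q [-0.32  0.58  1.71  0.08  0.6  -1.8 ]
top 0.41 3833 273 359 102 190
exp rear top corners [[320.6, 179.2], [304.8, 175.8]]
0.47 [-0.269  0.506  0.048]
exp rear top corners [[297.6, 213.3], [291.6, 206.7]]
```

Call:
apply_moves(motion="0 0.03 0 0.1 0 0 0; 0 0 0 0 0 0 0; 55 0 0 0 0 0 0; 62 0 0 0 0 0 0; 62 0 0 0 0 0 0; 62 2.4 0 -0.62 0 0 0; 62 3.4 0 -0.88 0 0 0; 0 0 0 0 0 0 0; 0 0 0 0 0 0 0; 0 0 0 0 0 0 0", force=20)

```text
time: 22.88
tool_pos: [0.5481, -0.0959, 0.0516]
tool_rot: [3.141, 0.251, 2.993]
contact_force: [0.4, 0.2, 0.2]
opening: 0.0314
grip_force: 0.0
```

```bash
python3 - <<'E'
from h import *
st(); 
seq((c2w(-.135,-.0095,.045),toolR(.3)),(c2w(-.107,-.0095,.045),toolR(.3)))
P,R,s=now()
p=robot.read_camera("wrist"); H=np.array(p["hand_eye"])
T=np.eye(4);T[:3,:3]=R.as_matrix();T[:3,3]=P; M=np.linalg.inv(T@H); p["R"],p["t"]=M[:3,:3],M[:3,3]
for n,x in [("sill",-.1),("rear",-.106)]: print(n,proj(p,np.array([c2w(x,y,z) for y in(-.033,.014) for z in(.008,.08)])).round(0).tolist())
cv2.imwrite("pics/w2.png",p["img"][:,:,::-1])
E
```

```text
t 22.875 w [ 0.5481 -0.0959  0.0516] cab [-0.1594 -0.0095  0.0516] rot [3.141 0.251 2.993] F [0.4 0.2 0.2] open 0.03140198779989966 g 0.0 q [-0.34  0.5   1.88  0.1   0.52 -1.84]
shift cm [-2.2   0.    1.25] n>= 0.4 turn [ 0.001 -0.049 -0.   ] n>= 0.3
shift cm [-2.67  0.    0.83] n>= 0.4 turn [0. 0. 0.] n>= 0.0
sill [[231.0, 251.0], [221.0, 328.0], [283.0, 251.0], [292.0, 328.0]]
rear [[230.0, 246.0], [221.0, 322.0], [283.0, 246.0], [293.0, 322.0]]
```

View pics/w2.png

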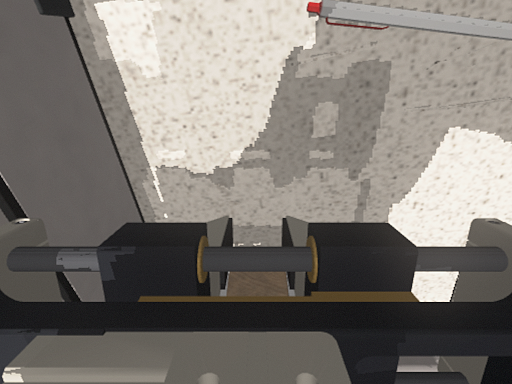

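Call:
apply_moves(motion="0 0 0 0 0 -0.049 0; 0 -1.1 0 0.65 0 0 0; 0 -1.1 0 0.65 0 0 0; 0 -0.8 0 0.25 0 0 0; 0 -0.6 0 0.18 0 0 0; 0 0 0 0 0 0 0")

```text
time: 23.68
tool_pos: [0.5865, -0.1015, 0.0454]
tool_rot: [3.141, 0.299, 2.993]
contact_force: [-0.5, 0.2, -0.4]
opening: 0.0007
grip_force: 0.0
```

```bash
python3 - <<'E'
from h import *
st()
E
```

```text
t 23.675 w [ 0.5865 -0.1015  0.0454] cab [-0.1206 -0.0094  0.0454] rot [3.141 0.299 2.993] F [-0.5  0.2 -0.4] open 0.0006989630985033994 g 0.0 q [-0.33  0.55  1.82  0.12  0.48 -1.85]
```

Call:
apply_moves(motion="0 -0.6 0 0.18 0 0 0; 0 -0.3 0 0.1 0 0 0; 0 -0.3 0 0.1 0 0 0")

```text
time: 24.05
tool_pos: [0.5982, -0.1032, 0.0452]
tool_rot: [3.14, 0.298, 2.993]
contact_force: [-2.4, 0.4, 1.6]
opening: 0.0005
grip_force: 1.0
```

Call:
apply_moves(motion="0 -0.3 0 0.1 0 0 0; 0 -0.3 0 0.09 0 0 0; 0 0 0 0 0 0 0")

```text
time: 24.42
tool_pos: [0.6051, -0.1043, 0.0453]
tool_rot: [3.141, 0.3, 2.993]
contact_force: [0.1, 0.2, -0.0]
opening: 0.0002
grip_force: 0.2
```

```bash
python3 - <<'E'
from h import *
st()
E
```

```text
t 24.425 w [ 0.6051 -0.1043  0.0453] cab [-0.1019 -0.0094  0.0453] rot [3.141 0.3   2.993] F [ 0.1  0.2 -0. ] open 0.000205218836625468 g 0.1511984836179181 q [-0.32  0.58  1.77  0.11  0.5  -1.83]
```

```bash
cat > c.py <<'E'
from h import *
T=toolR(.3)
def f(a,rho,ex=0,z=.066):
    d=-(.014+.0096*np.cos(a)+.019*np.sin(a)+ex); return c2w(-.1095+d*np.cos(a)-rho*np.sin(a),-.1+d*np.sin(a)+rho*np.cos(a),z)
A=[1.6,1.5,1.4,1.3,1.18,1.06,.94,.82,.7,.58,.46,.36,.28,.2,.14,.08,.03]
W=[c2w(-.18,-.01,.075),c2w(-.2,-.01,.16),f(1.65,.165,.015,.16),f(1.65,.165,.015)]+[f(a,.165+.02*(1.6-a)/1.6) for a in A]
E
python3 - <<'E'
from c import *
st()
for X in W[2:]: print(w2c(X).round(3),X.round(3),joints(X,.3)[:3])
seq(*[(X,T) for X in W])
E
```

```text
t 24.425 w [ 0.6051 -0.1043  0.0453] cab [-0.1019 -0.0094  0.0453] rot [3.141 0.3   2.993] F [ 0.1  0.2 -0. ] open 0.000205218836625468 g 0.1511984836179181 q [-0.32  0.58  1.77  0.11  0.5  -1.83]
[-0.27 -0.16  0.16] [ 0.416 -0.228  0.16 ] [0.17 2.03 0.65]
[-0.27  -0.16   0.066] [ 0.416 -0.228  0.066] [0.31 2.19 0.34]
[-0.273 -0.138  0.066] [ 0.416 -0.206  0.066] [0.29 2.21 0.33]
[-0.278 -0.122  0.066] [ 0.415 -0.19   0.066] [0.28 2.24 0.32]
[-0.28  -0.105  0.066] [ 0.414 -0.173  0.066] [0.27 2.25 0.32]
[-0.281 -0.088  0.066] [ 0.416 -0.156  0.066] [0.27 2.26 0.31]
[-0.28  -0.068  0.066] [ 0.42  -0.136  0.066] [0.26 2.27 0.31]
[-0.277 -0.047  0.066] [ 0.427 -0.116  0.066] [0.26 2.27 0.31]
[-0.27  -0.026  0.066] [ 0.436 -0.096  0.066] [0.27 2.26 0.32]
[-0.261 -0.006  0.066] [ 0.448 -0.077  0.066] [0.28 2.24 0.32]
[-0.249  0.013  0.066] [ 0.463 -0.06   0.066] [0.3  2.21 0.34]
[-0.234  0.031  0.066] [ 0.48  -0.045  0.066] [0.32 2.17 0.35]
[-0.217  0.047  0.066] [ 0.5   -0.032  0.066] [0.34 2.13 0.37]
[-0.201  0.058  0.066] [ 0.517 -0.023  0.066] [0.37 2.08 0.39]
[-0.187  0.067  0.066] [
[... 886 characters left out ...]
= 0.3 turn [0. 0. 0.] n>= 0.0
shift cm [-0.62  2.07  0.19] n>= 0.3 turn [0. 0. 0.] n>= 0.0
shift cm [-0.89  2.01  0.27] n>= 0.4 turn [0. 0. 0.] n>= 0.0
shift cm [-1.15  1.91  0.36] n>= 0.4 turn [0. 0. 0.] n>= 0.0
shift cm [-1.4   1.77  0.43] n>= 0.4 turn [0. 0. 0.] n>= 0.0
shift cm [-1.64  1.59  0.51] n>= 0.4 turn [0. 0. 0.] n>= 0.0
shift cm [-1.53  1.16  0.47] n>= 0.3 turn [0. 0. 0.] n>= 0.0
shift cm [-1.32  0.81  0.41] n>= 0.3 turn [0. 0. 0.] n>= 0.0
shift cm [-1.4   0.69  0.43] n>= 0.3 turn [0. 0. 0.] n>= 0.0
shift cm [-1.09  0.43  0.34] n>= 0.2 turn [0. 0. 0.] n>= 0.0
shift cm [-1.12  0.36  0.35] n>= 0.2 turn [0. 0. 0.] n>= 0.0
shift cm [-0.96  0.24  0.3 ] n>= 0.2 turn [0. 0. 0.] n>= 0.0
```

Call:
apply_moves(motion="0 3.3 0 -2.57 0 0 0; 0 3.3 0 -2.57 0 0 0; 0 -0.3 0 -4.36 0 0 0; 0 -0.3 0 -4.36 0 0 0; 0 0 0 0 0 0.1 0; 0 1.8 -3.75 -0.4 0 0 0; 0 1.8 -3.75 -0.4 0 0 0; 0 1.7 -3.75 -0.35 0 0 0; 0 1.7 -3.75 -0.35 0 0 0; 0 0 0 0 0 0 0")

```text
time: 25.68
tool_pos: [0.4138, -0.2299, 0.1611]
tool_rot: [-3.142, 0.2, 2.989]
contact_force: [0.4, 0.1, 0.3]
opening: 0.0008
grip_force: 0.0
```

```bash
python3 d.py; python3 - <<'E'
from c import *
T=toolR(.2)
seq(*[(X,T) for X in W[2:]])
E
```

```text
t 25.675 w [ 0.4138 -0.2299  0.1611] cab [-0.2725 -0.1619  0.1611] rot [-3.142  0.2    2.989] F [0.4 0.1 0.3] open 0.000838141116163647 g 0.0 q [-0.75  0.22  1.91  0.15  0.84 -2.25]
scene 0.16 69 (np.float64(0.0), np.float64(1.7100000000000002))
top 0.83 507 (np.float64(0.4669885580695242), np.float64(1.6300000000000003))
top 0.22 5921 (np.float64(0.09809094696409743), np.float64(-0.05))
shift cm [-0.12 -0.13  0.11] n>= 0.0 turn [ 0.001 -0.001  0.   ] n>= 0.0
shift cm [1.87 0.   9.21] n>= 1.5 turn [0. 0. 0.] n>= 0.0
shift cm [ 0.32  2.26 -0.06] n>= 0.4 turn [0. 0. 0.] n>= 0.0
shift cm [ 0.42  1.57 -0.08] n>= 0.3 turn [0. 0. 0.] n>= 0.0
shift cm [ 0.26  1.64 -0.05] n>= 0.3 turn [0. 0. 0.] n>= 0.0
shift cm [ 0.1   1.69 -0.02] n>= 0.3 turn [0. 0. 0.] n>= 0.0
shift cm [-0.11  2.07  0.02] n>= 0.3 turn [0. 0. 0.] n>= 0.0
shift cm [-0.37  2.09  0.07] n>= 0.3 turn [0. 0. 0.] n>= 0.0
shift cm [-0.64  2.07  0.13] n>= 0.3 turn [0. 0. 0.] n>= 0.0
shift cm [-0.91  2.01  0.18] n>= 0.4 turn [0. 0. 0.] n>= 0.0
shift cm [-1.18  1.91  0.24] n>= 0.4 turn [0. 0. 0.] n>= 0.0
shift cm [-1.44  1.77  0.29] n>= 0.4 turn [0. 0. 0.] n>= 0.0
shift cm [-1.68  1.59  0.34] n>= 0.4 turn [0. 0. 0.] n>= 0.0
shift cm [-1.57  1.16  0.32] n>= 0.3 turn [0. 0. 0.] n>= 0.0
shift cm [-1.36  0.81  0.27] n>= 0.3 turn [0. 0. 0.] n>= 0.0
shift cm [-1.43  0.69  0.29] n>= 0.3 turn [0. 0. 0.] n>= 0.0
shift cm [-1.12  0.43  0.23] n>= 0.2 turn [0. 0. 0.] n>= 0.0
shift cm [-1.15  0.36  0.23] n>= 0.2 turn [0. 0. 0.] n>= 0.0
shift cm [-0.98  0.24  0.2 ] n>= 0.2 turn [0. 0. 0.] n>= 0.0
```

Call:
apply_moves(motion="0 0.5 -0.3 2.4 0 0 0; 0 0.5 0 2.4 0 0 0; 0 0.5 0 2.4 0 0 0; 0 0.4 0 2 0 0 0; 0 0 0 0 0 0 0")

```text
time: 26.5
tool_pos: [0.4136, -0.2289, 0.0657]
tool_rot: [3.139, 0.196, 2.995]
contact_force: [0.0, 1.0, -0.3]
opening: 0.0
grip_force: 0.0
```

Call:
apply_moves(motion="0 0.3 1.3 0 0 0 0; 0 0.1 1.2 0 0 0 0; 0 0.4 1.6 -0.1 0 0 0; 0 0.3 1.6 -0.05 0 0 0; 0 0.1 1.7 0 0 0 0; 0 -0.1 2.1 0 0 0 0; 0 -0.4 2.1 0.1 0 0 0; 0 -0.6 2.1 0.1 0 0 0; 0 -0.9 2 0.2 0 0 0; 0 -1.2 1.9 0.25 0 0 0; 0 -1.4 1.8 0.3 0 0 0; 0 -1.7 1.6 0.3 0 0 0; 0 0 0 0 0 0 0")

```text
time: 28.12
tool_pos: [0.4967, -0.029, 0.0664]
tool_rot: [3.141, 0.199, 2.996]
contact_force: [-0.0, -0.2, -0.1]
opening: 0.0
grip_force: 0.0
```

```bash
python3 d.py; python3 - <<'E'
from c import *
T=toolR(.3); P,R,_=now()
seq((P,T),*[(X,T) for X in W[-6:]])
E
```

```text
t 28.125 w [ 0.4967 -0.029   0.0664] cab [-0.2202  0.0491  0.0664] rot [3.141 0.199 2.996] F [-0.  -0.2 -0.1] open 4.135450368281796e-05 g 0.0 q [-0.22  0.41  1.98  0.03  0.55 -1.67]
scene 0.96 1167 (np.float64(0.7861890743429555), np.float64(0.4100000000000001))
top 0.85 530 (np.float64(0.5759242814753851), np.float64(0.4500000000000001))
shift cm [0. 0. 0.] n>= 0.0 turn [ 0.001 -0.102 -0.001] n>= 0.5
shift cm [-1.95  1.1   0.62] n>= 0.4 turn [0. 0. 0.] n>= 0.0
shift cm [-1.32  0.81  0.41] n>= 0.3 turn [0. 0. 0.] n>= 0.0
shift cm [-1.4   0.69  0.43] n>= 0.3 turn [0. 0. 0.] n>= 0.0
shift cm [-1.09  0.43  0.34] n>= 0.2 turn [0. 0. 0.] n>= 0.0
shift cm [-1.12  0.36  0.35] n>= 0.2 turn [0. 0. 0.] n>= 0.0
shift cm [-0.96  0.24  0.3 ] n>= 0.2 turn [0. 0. 0.] n>= 0.0
```

Door follows (≈0.45 rad). Continue slowly.

Call:
apply_moves(motion="0 0 0 0 0 -0.1 0; 0 -1 0.55 0.3 0 0 0; 0 -1 0.55 0.3 0 0 0; 0 -0.7 0.4 0.2 0 0 0; 0 -0.7 0.4 0.2 0 0 0; 0 -0.7 0.35 0.22 0 0 0; 0 -0.7 0.35 0.22 0 0 0; 0 -0.6 0.2 0.18 0 0 0; 0 -0.6 0.2 0.18 0 0 0; 0 -0.5 0.2 0.16 0 0 0; 0 -0.5 0.2 0.16 0 0 0; 0 0 0 0 0 0 0")

```text
time: 29.82
tool_pos: [0.5737, -0.0075, 0.0664]
tool_rot: [3.141, 0.298, 2.993]
contact_force: [-2.8, -1.2, -1.0]
opening: 0.0004
grip_force: 1.5
```

```bash
python3 d.py
```

```text
t 29.825 w [ 0.5737 -0.0075  0.0664] cab [-0.1472  0.0817  0.0664] rot [3.141 0.298 2.993] F [-2.8 -1.2 -1. ] open 0.00036608981989351923 g 1.5442454408184858 q [-0.15  0.49  1.86  0.    0.49 -1.57]
scene 0.77 763 (np.float64(0.7365155934056271), np.float64(0.010000000000000009))
top 0.9 448 (np.float64(0.40291182899480504), np.float64(0.04000000000000002))
top 0.61 5715 (np.float64(0.11672101732139155), np.float64(-0.05))
```

Call:
apply_moves(motion="0 -0.5 0.1 0.15 0 0 0; 0 -0.5 0 0.15 0 0 0; 0 -0.4 0 0.12 0 0 0; 0 -0.3 0 0.09 0 0 0; 0 -0.3 0 0.09 0 0 0; 0 0 0 0 0 0 0")

```text
time: 30.78
tool_pos: [0.5939, -0.0088, 0.0665]
tool_rot: [3.14, 0.297, 2.993]
contact_force: [-4.8, 3.4, -0.6]
opening: 0.0005
grip_force: 2.4
```

Call:
apply_moves(motion="0 -0.25 0 0.08 0 0 0; 0 -0.25 0 0.08 0 0 0; 0 -0.15 0 0.05 0 0 0; 0 0 0 0 0 0 0")

```text
time: 31.28
tool_pos: [0.5968, -0.009, 0.066]
tool_rot: [3.14, 0.29, 2.994]
contact_force: [-21.3, 5.4, 13.0]
opening: 0.0006
grip_force: 10.8
```

Call:
apply_moves(motion="0 3 0 -0.9 0 0 0; 0 5.5 0 -1.7 0 0 0; 0 3 0 -0.9 0 0 0; 0 0 0 -4 0 0 0; 0 0 0 0 0 0 0; 0 0 0 0 0 0 0")

```text
time: 32.02
tool_pos: [0.4719, 0.0087, 0.1051]
tool_rot: [3.14, 0.302, 2.993]
contact_force: [0.4, -0.2, 0.4]
opening: 0.0004
grip_force: 0.0
```

```bash
python3 d.py; python3 -c "
from h import *
p=robot.read_camera('top')
for n in ['beaker','petri_bench','tally_counter','cover_slips']:
  print(n,[(np.round(d['centre'],3).tolist(),round(d['score'],2)) for d in robot.search_frame(n,p)[:1]])"
```

```text
t 32.025 w [0.4719 0.0087 0.1051] cab [-0.2502  0.0827  0.1051] rot [3.14  0.302 2.993] F [ 0.4 -0.2  0.4] open 0.00039087283628181345 g 0.0 q [-0.14  0.27  2.09 -0.    0.48 -1.57]
scene 0.82 830 (np.float64(0.8618588302611682), np.float64(-0.03))
top 0.89 1090 (np.float64(0.922544095675393), np.float64(6.938893903907228e-18))
beaker [([0.519, 0.456, 0.035], 0.89)]
petri_bench []
tally_counter [([0.446, -0.348, 0.038], 0.56)]
cover_slips []
```

```bash
python3 -c "
from cell import robot
print(robot.hand_in())"
```

```text
the job is handed in; nothing more can be done
None
```

I handed the job in at about 32 s. The door reads shut in the last top picture (about 0 rad), with the catch apparently holding. By the arm's position, the rack's rear end is about 8 mm behind the cabinet's front edge. The verdict did not come back, and the rack itself was not seen again once the door closed.

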